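# Close up a file of capacitors in the discharge dock

## Task

Slide the three blue capacitors over the bench, upright and without lifting them, one by one into the lane of the discharge dock, so that they stand in single file touching one another. Close the file up gently, feeling for the brass contact hidden under the grey cover, and press it fully home without ramming it. Leave the black capacitor and everything else where it is, and let go.

Things in the scene. Friction and masses are not known exactly. Their poses are not given: they have to be found in the camera images.
- dock: fixed discharge dock: two aluminium guide rails 22 mm tall, 12 mm thick, 44 mm apart, no floor (capacitors slide on the bench). Origin on the bench at the mouth, midway between the rails; +x runs along the lane inwards, z up. Rails: x = 0 to 215 mm; before the mouth they flare to an 81 mm gap (90 mm overall) at x = -36 mm, same height.
- cover (a point): centre of the top of the dock's grey sheet cover (yellow patch), which bridges the lane over the dock's x = 105 to 219 mm, y = -38 to 38 mm; open at the front, underside 76 mm, top 80 mm above the bench. A brass contact plate hides in it, 34 mm wide, 10 to 60 mm above the bench, facing the mouth, met by the first capacitor.
- plunger (a joint): travel of the brass contact along dock +x, m: 0 out (start), 0.012 fully home on a hard stop. Slides stiffly (about 4 N) and stays put; sliding three capacitors adds 1 to 4 N. A red knob behind the cover moves out with it. Its depth differs each time, unreadable: home, its face is at dock x = 150 to 175 mm, so the last of three touching capacitors is centred at x = 50 to 75 mm.
- cap1: blue-sleeved cylindrical capacitor standing upright, 40 mm diameter, 65 mm tall, about 130 g (it varies), two brass terminals 5 mm tall on its black top, white stripe on one side; origin at the centre of its underside, z up; its yaw does not matter
- cap2: blue-sleeved cylindrical capacitor standing upright, 40 mm diameter, 65 mm tall, about 130 g (it varies), two brass terminals 5 mm tall on its black top, white stripe on one side; origin at the centre of its underside, z up; its yaw does not matter
- cap3: blue-sleeved cylindrical capacitor standing upright, 40 mm diameter, 65 mm tall, about 130 g (it varies), two brass terminals 5 mm tall on its black top, white stripe on one side; origin at the centre of its underside, z up; its yaw does not matter
- black_cap: black-sleeved capacitor with a yellow stripe, same size as the blue ones and standing among them; not to be moved nor put in the lane; origin at the centre of its underside
- screwdriver: red-handled screwdriver lying on the bench; to be left alone; origin at its underside
- spool: aluminium spool of solder, 60 mm diameter, 50 mm tall; to be left alone; origin at its underside
- multimeter: yellow hand multimeter lying flat, 150 x 75 x 34 mm; to be left alone; origin at its underside

How it is judged:
By the outcome, as a careful person would: the job done as asked, in the order asked, and still so for the second after the job is handed in, with the robot touching nothing.
It also fails if it takes over 69 s, if anything falls off the work surface, if the arm or the gripper's body presses on something with over 40 N, if the wrist force passes 120 N, or if a joint passes its speed limit or range.

## Robot

A 6-joint arm with a two-finger parallel gripper is mounted at the origin on the work surface. World frame = base frame: x ahead of the robot, y to its left, z up, the work surface at z = 0. Lengths are in m, angles in rad, forces in N, time in s.
With the tool pointing down it reaches from about 0.35 to 0.775 m from the base axis. Payload 7.3 kg.
Tool frame: the origin (TCP) lies on the centre line of the jaws, within the pads' length; the fingertips stand 25 mm ahead of it and the grasp point (between the pads) lies 6 mm ahead of it; z points along the fingers, y is the line along which they close (so a half turn about z gives the same grasp; the last joint's range is limited). The gripper opens to 92 mm and grips with 3 to 60 N. Pads are 19 mm wide; open, the fingers measure 130 mm over their backs; the gripper's body (75 mm by 190 mm) begins 47 mm behind the grasp point.
Start: joints at [1.186, 0.342, 1.524, -0, 1.275, -0.146], TCP at [0.124, 0.51, 0.252] pointing down, gripper open.
Joint ranges: [-2.53, 2.53], [-0.77, 2.02], [0.04, 2.7], [-1, 4.14], [0.28, 2.66], [-3.11, 3.11]. Speed limits (rad/s): [2.57, 2.57, 3.14, 3.14, 3.14, 3.14].

## Interface

Orientations are given as [roll, pitch, yaw] about the fixed x, y, z axes, in that order (R = Rz(yaw) Ry(pitch) Rx(roll)).
In Python, from cell import status, read_camera, camera_info, ticket, models gives the robot as it stands.
- The arm moves only by the tool send_rows, never from a script. Its argument "plan" is a list of rows, each an object with "offset": the shift along the tool's x, y, z in mm, a list of three; "yaw": the turn about the tool's z in rad. In form: [{"offset": [dx, dy, dz], "yaw": yaw}, ...]. A call has 1 to 20 rows; each row shifts and turns the commanded pose from where the row before left it, along the tool's axes as they then stand; what a row does not reach is not made up. A row lasts 1/10 s, in which the tool goes at most 50 mm and 8.59 degrees, less where a joint would pass 70% of its speed; a pose out of reach is approached as far as the arm can. A call is refused whole if a number of a shift passes 50 or a number of a turn 0.15, either way. A call with a gripper value outside its range is refused whole. "hand" is the closure, from 0 (fully open) to 1 (shut), set as the call begins (left out, the last holds). The fingers move at their own pace and stop on an object; "squeeze" is the grip in N (left out, the last holds). Time passes only in rows, so rows that do not move let the fingers close. It gives the time, the measured TCP pose, the force, the opening and the grip force at its end, in the units of the state.
- status.observe(): the state, without advancing time (a new reading comes with each control period).
- read_camera(name): name is "side" or "top"; returns the picture (480x640x3 uint8, red, green, blue); there is no depth.
- camera_info(name): a dict with "vfov" (degrees; the focal length in pixels is half the picture's height over the tangent of half this angle, whatever the lens; pixels are square), "cx", "cy" (the principal point, pixels), "origin" and "attitude" of the camera in the world. Camera axes: x right, y down, z forward; pixel columns grow to the right and rows downward; lengths in m; the calibration is good to about 2 mm. A picture is of the moment at which its call begins. camera_info takes no time and is no camera call.
- ticket.hand_in(): hands the job in; it is judged then, once.
Trained networks look in the newest picture that a camera, given by its name, has taken for a name from the list of things; names that differ only in an ending like _2 or _b are one class to them, and where a whole thing is asked for, a point or a joint stands for the part that bears it (a point fixed in the world has none). Each returns a list of dicts, best first, with "conf" (0 to 1); they miss things now and then, are a little off and sometimes report something else, mostly with a low value. They report only what shows in the picture. A call takes as long as a camera call.
- models.regions_of(camera, label): "mask" (480x640 bool, what is visible of it) and "extent" ([left, top, right, bottom] in pixels, round what is visible of it).
The state is a dict: "time": time; "qpos": joint angles; "qvel": joint speeds; "joint_efforts": joint torques, N m; "tool_pos": TCP position; "tool_rot": TCP orientation; "contact_force": force on the tool from outside, world axes, zero at the start; "torque": the same for the moment, N m; "opening": finger opening in m; "grip_force": force on a finger pad.
Only numpy, scipy, OpenCV 4.12 (cv2) and the standard library are available. Lean on these libraries where they do the work, as an engineer would, in place of code of your own. Each camera call takes 0.05 s, during which the arm holds its last target. There are 200 camera calls.

## Working session

There is one attempt and no reset: what is moved stays moved. The work goes in short steps, Python scripts to look and compute and a tool call to move; the robot and the scene stay as the last step left them, time stands still between calls to the robot, and variables do not carry over. Pictures are saved under pics/ and viewed, at most 10 in all, crops included, and the job is handed in when it is done.

Besides the shell and the picture viewer there is one more tool, called after "Call:" as name([rows], argument=value, ...), one row to a line, values as JSON. send_rows: Moves the arm, as the interface text tells. Its arguments: {"type":"object","properties":{"plan":{"type":"array"},"hand":{"type":"number"},"squeeze":{"type":"number"}},"required":["plan"]}

```bash
mkdir -p pics; ls; python3 - <<'E'
from cell import status, read_camera, camera_info
import cv2
for n in ("top","side"):
    print(n,camera_info(n)); cv2.imwrite(f"pics/{n}0.png",read_camera(n)[:,:,::-1])
s=status.observe();print(s)
E
```

```text
pics
top {'vfov': 44.69327906402326, 'cx': 322.7616998262445, 'cy': 237.96884492933793, 'origin': array([ 0.33963173, -0.04377958,  1.06683425]), 'attitude': array([-2.94627898, -0.01332876, -1.57158028])}
side {'vfov': 49.56660150656238, 'cx': 316.3267867774751, 'cy': 240.92184621691135, 'origin': array([0.3401822 , 0.68586508, 0.6583125 ]), 'attitude': array([-2.22063916,  0.01141671, -2.91644172])}
{'time': 0.1, 'qpos': array([ 1.18603042e+00,  3.42627646e-01,  1.52490481e+00, -8.57358715e-06,
        1.27538077e+00, -1.45992240e-01]), 'qvel': array([-1.02879300e-03, -2.42656998e-03, -3.73157407e-03,  1.20561897e-03,
       -8.68266078e-05, -7.66137698e-04]), 'joint_efforts': array([ 6.34536918e-04, -4.32005847e+01, -2.44691688e+01,  7.18208752e-02,
        5.26966061e-02, -4.66885376e-05]), 'tool_pos': array([0.12402479, 0.50981343, 0.25113344]), 'tool_rot': array([-3.14028494e+00, -1.83996586e-04,  2.90282137e+00]), 'contact_force': array([ 0.34862561, -0.24625858, -0.42245996]), 'torque': array([0.0002284 , 0.01087928, 0.03189292]), 'grip_force': 0.0, 'opening': 0.09219098926919327}
```

View pics/top0.png

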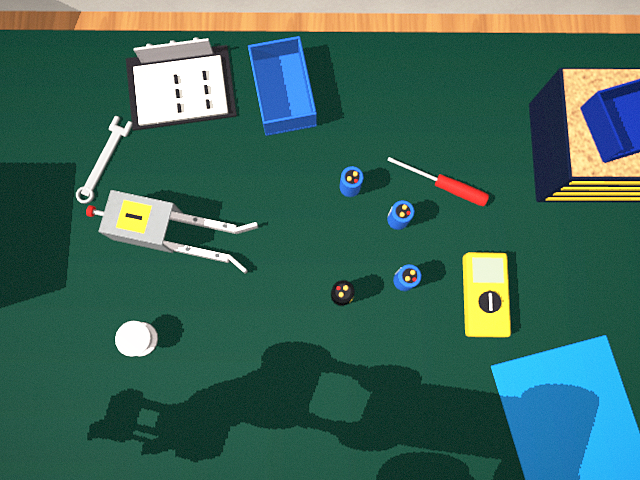

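View pics/side0.png

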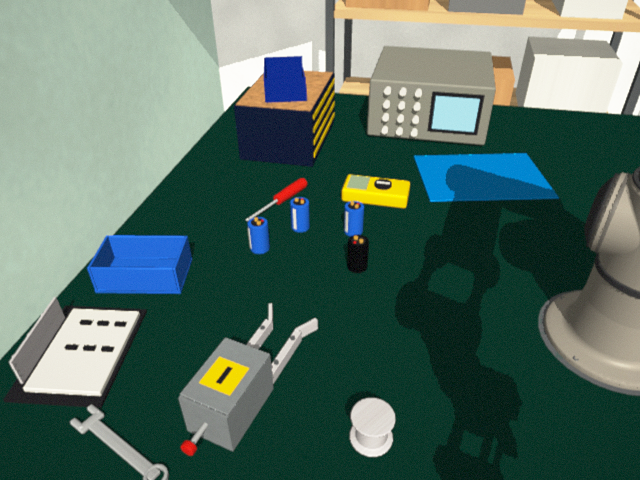

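The top view shows the dock at left (cover at about (138,218), mouth facing right at about (250,248)). The blue caps are at (351,180), (401,214) and (407,277), and the black one is at (343,292). The side view agrees.

```bash
cat > h.py <<'E'
import numpy as np, cv2
from scipy.spatial.transform import Rotation as Rn
from scipy.optimize import minimize
from cell import camera_info, read_camera, models, status
def project(n,P):
    c=camera_info(n); R=Rn.from_euler('xyz',c['attitude']).as_matrix()
    q=(np.asarray(P,float)-c['origin'])@R
    f=240/np.tan(np.radians(c['vfov'])/2)
    return np.c_[c['cx']+f*q[:,0]/q[:,2], c['cy']+f*q[:,1]/q[:,2]]
def back(n,uv,z):
    c=camera_info(n); R=Rn.from_euler('xyz',c['attitude']).as_matrix()
    f=240/np.tan(np.radians(c['vfov'])/2)
    d=R@np.array([(uv[0]-c['cx'])/f,(uv[1]-c['cy'])/f,1]); o=c['origin']
    return (o+d*(z-o[2])/d[2])[:2]
def cyl(xy,r=.02,h=.065):
    a=np.linspace(0,2*np.pi,40); C=np.c_[xy[0]+r*np.cos(a),xy[1]+r*np.sin(a)]
    return np.r_[np.c_[C,0*a],np.c_[C,0*a+h]]
def draw(m,p): cv2.fillConvexPoly(m,cv2.convexHull(np.round(p*16).astype(np.int32)),1,cv2.LINE_8,4)
def cyl_fit(n,mask):
    v,u=np.nonzero(mask); g=np.array([u.mean(),v.mean()]); xy=back(n,g,.033)
    for _ in range(5):
        m=np.zeros((480,640),np.uint8); draw(m,project(n,cyl(xy))); b,a=np.nonzero(m)
        xy=xy+back(n,g,.033)-back(n,(a.mean(),b.mean()),.033)
    return xy, m.sum()/mask.sum()
def box(x0,x1,y0,y1,z0,z1): return np.array([[x,y,z] for x in(x0,x1) for y in(y0,y1) for z in(z0,z1)])
parts=[box(.105,.219,-.038,.038,0,.08)]
for s in(1,-1):
    parts.append(box(0,.215,*sorted((s*.022,s*.034)),0,.022))
    parts.append(np.array([[x,y,z] for x,y in((0,s*.022),(0,s*.0275),(-.036,s*.0395),(-.036,s*.045)) for z in(0,.022)]))
def tf(p,P):
    c,s=np.cos(p[2]),np.sin(p[2]); P=np.asarray(P,float)
    return np.c_[p[0]+c*P[:,0]-s*P[:,1],p[1]+s*P[:,0]+c*P[:,1],P[:,2]]
def dock_mask(n,p):
    m=np.zeros((480,640),np.uint8)
    for q in parts: draw(m,project(n,tf(p,q)))
    return m>0
E
python3 - <<'E'
from h import *
M={}
for n in("top","side"):
    read_camera(n)
    for l in("cap1","black_cap"):
        for r in models.regions_of(n,l):
            if r['conf']>.3: xy,k=cyl_fit(n,r['mask']); print(n,l,round(r['conf'],2),r['extent'],xy.round(4),round(k,2))
    for r in models.regions_of(n,"dock")[:1]: M[n]=r['mask']; print('dock',r['conf'],r['extent'],r['mask'].sum())
m=back("top",(250,248),.02); c=back("top",(134,216),.08)
p0=[*m,np.arctan2(*(c-m)[::-1])]; print(p0)
def cost(p,ns): return sum(1-(dock_mask(n,p)&M[n]).sum()/(dock_mask(n,p)|M[n]).sum() for n in ns)
for ns in(["top"],["side"],["top","side"]):
    ns=[n for n in ns if n in M]
    S=np.array(p0)+np.array([[0,0,0],[.02,0,0],[0,.02,0],[0,0,.1]])
    r=minimize(cost,p0,args=(ns,),method="Nelder-Mead",options=dict(initial_simplex=S,xatol=2e-4,fatol=1e-4)); print(ns,r.x.round(4),r.fun)
for l in("spool","screwdriver","multimeter"):
    for r in models.regions_of("side",l)[:1]: print(l,r['extent'])
im=read_camera("top")[:,:,::-1].copy()
cs,_=cv2.findContours(dock_mask("top",r_:=None) if 0 else np.uint8(dock_mask("top",p0)),0,2)
E
```

```text
top cap1 0.92 [392.7, 265.1, 421.5, 290.5] [ 0.4733 -0.2064] 1.03
top cap1 0.81 [339.3, 167.3, 362.3, 198.7] [ 0.651  -0.1087] 1.13
top cap1 0.79 [387.4, 200.9, 413.0, 227.6] [ 0.5877 -0.1981] 1.13
top black_cap 0.86 [332.3, 279.1, 351.8, 304.8] [ 0.4458 -0.0908] 1.18
dock 0.85 [83.8, 192.5, 254.8, 271.1] 4717
side cap1 0.65 [288.6, 194.9, 308.3, 232.0] [ 0.5874 -0.1996] 1.1
side cap1 0.57 [246.5, 217.3, 273.5, 254.6] [ 0.6499 -0.1109] 1.07
side black_cap 0.77 [348.1, 234.9, 368.6, 271.8] [ 0.4451 -0.095 ] 1.14
side black_cap 0.58 [179.0, 425.2, 206.5, 453.4] [0.5926 0.3461] 5.13
dock 0.87 [179.5, 303.7, 318.3, 454.2] 8450
[np.float64(0.5278977740054174), np.float64(0.07446324413948227), np.float64(1.3433110984235264)]
['top'] [0.5389 0.1111 1.3528] 0.12684140042089154
['side'] [0.5373 0.1082 1.3593] 0.05525435459683936Traceback (most recent call last):
  File "<stdin>", line 15, in <module>
    res = _minimize_neldermead(fun, x0, args, callback, bounds=bounds,
                               **options)
    fxc = func(xc)
    fx = function(np.copy(x), *(wrapper_args + args))
  File "<stdin>", line 11, in cost
  File "<stdin>", line 11, in <genexpr>
  File "h.py", line 35, in dock_mask
    for q in parts: draw(m,project(n,tf(p,q)))
                           ~~~~~~~^^^^^^^^^^^
  File "h.py", line 6, in project
    c=camera_info(n); R=Rn.from_euler('xyz',c['attitude']).as_matrix()
ValueError: time passes only in moves, steps and waits
```

```bash
sed -i 's/^from cell import/import functools\nfrom cell import/; s/^def project/camera_info=functools.cache(camera_info)\ndef project/' h.py; python3 - <<'E'
from h import *
im=read_camera("top"); M={"top":models.regions_of("top","dock")[0]['mask']}
im2=read_camera("side"); M["side"]=models.regions_of("side","dock")[0]['mask']
p0=np.array([.538,.11,1.356])
S=p0+np.array([[0,0,0],[.006,0,0],[0,.006,0],[0,0,.04]])
cost=lambda p:sum(1-(dock_mask(n,p)&M[n]).sum()/(dock_mask(n,p)|M[n]).sum() for n in M)
p=minimize(cost,p0,method="Nelder-Mead",options=dict(initial_simplex=S,xatol=2e-4,fatol=1e-4,maxfev=200)).x
print(p.round(4))
out=[]
for n,i,(u,v,w,h) in(("top",im,(70,170,200,120)),("side",im2,(160,290,180,170))):
    i=cv2.resize(i[v:v+h,u:u+w,::-1],None,fx=3,fy=3)
    for k,q in enumerate(parts):
        hl=cv2.convexHull(((project(n,tf(p,q))-[u,v]+.5)*3).astype(np.int32)); cv2.polylines(i,[hl],True,(0,0,255),1)
    out.append(i)
H=max(o.shape[0] for o in out); o=np.hstack([cv2.copyMakeBorder(o,0,H-o.shape[0],0,0,0) for o in out]); o=cv2.resize(o,None,fx=790/o.shape[1],fy=790/o.shape[1])
cv2.imwrite("pics/fit.png",o)
for u in((390,158),(437,178),(450,175),(488,205)): print(u,back("top",u,.012).round(3))
E
```

```text
[0.5382 0.1087 1.3565]
(390, 158) [ 0.703 -0.186]
(437, 178) [ 0.664 -0.273]
(450, 175) [ 0.67  -0.298]
(488, 205) [ 0.612 -0.367]
```

View pics/fit.png

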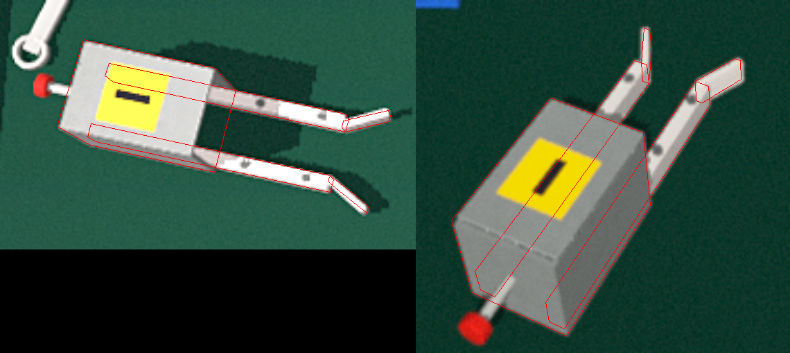

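Call:
send_rows([
  {"offset": [0, 0, 0], "yaw": 0.14},
  {"offset": [0, 0, 0], "yaw": 0.14},
  {"offset": [0, 0, 0], "yaw": 0.14},
  {"offset": [0, 0, 0], "yaw": 0.14},
  {"offset": [0, 0, 0], "yaw": 0.14},
  {"offset": [0, 0, 0], "yaw": 0.14},
  {"offset": [0, 0, 0], "yaw": 0.14},
  {"offset": [0, 0, 0], "yaw": 0.14},
  {"offset": [0, 0, 0], "yaw": 0.14},
  {"offset": [0, 0, 0], "yaw": 0.14},
  {"offset": [0, 0, 0], "yaw": 0.147},
  {"offset": [0, 0, 0], "yaw": 0},
], hand=0.3, squeeze=15)

```text
time: 1.9
tool_pos: [0.1242, 0.5101, 0.2518]
tool_rot: [3.142, -0.0, 1.354]
contact_force: [0.3, 0.4, -0.1]
opening: 0.0643
grip_force: 0.0
```

The overlay of the fitted dock (mouth at 0.538, 0.109, yaw 1.3565) coincides with the rails, flares and cover in both views.

Call:
send_rows([
  {"offset": [-29, 38, 0], "yaw": 0},
  {"offset": [-29, 38, 0], "yaw": 0},
  {"offset": [-29, 38, 0], "yaw": 0},
  {"offset": [-29, 38, 0], "yaw": 0},
  {"offset": [-29, 38, 0], "yaw": 0},
  {"offset": [-29, 38, 0], "yaw": 0},
  {"offset": [-29, 38, 0], "yaw": 0},
  {"offset": [-29, 38, 0], "yaw": 0},
  {"offset": [-29, 38, 0], "yaw": 0},
  {"offset": [-29, 38, 0], "yaw": 0},
  {"offset": [-29, 38, 0], "yaw": 0},
  {"offset": [-29, 38, 0], "yaw": 0},
  {"offset": [-29, 38, 0], "yaw": 0},
  {"offset": [-29, 38, 0], "yaw": 0},
  {"offset": [-29, 38, 0], "yaw": 0},
  {"offset": [-29, 38, 0], "yaw": 0},
  {"offset": [-29, 38, 0], "yaw": 0},
  {"offset": [0, 0, 0], "yaw": 0},
  {"offset": [0, 0, 0], "yaw": 0},
])

```text
time: 3.8
tool_pos: [0.6502, -0.1103, 0.2504]
tool_rot: [-3.14, -0.0, 1.357]
contact_force: [-0.0, 0.2, -0.4]
opening: 0.0644
grip_force: 0.0
```

```bash
cat >> h.py <<'E'
DOCK=np.array([.5382,.1087,1.3565])
def lane(x):
    d=np.asarray(x[:2])-DOCK[:2]; c,s=np.cos(DOCK[2]),np.sin(DOCK[2])
    return np.round(1000*np.array([c*d[0]+s*d[1], s*d[0]-c*d[1]]),1)   # s inward, r right, mm
def now():
    o=status.observe(); c,s=np.cos(DOCK[2]),np.sin(DOCK[2]); f=o['contact_force']
    print('lane',lane(o['tool_pos']),'z',o['tool_pos'][2].round(4),'yaw',round(o['tool_rot'][2],4),'Fs',(c*f[0]+s*f[1]).round(2),'Fr',(s*f[0]-c*f[1]).round(2),'Fz',f[2].round(2),'j',o['qpos'].round(2))
E
python3 -c "from h import *;now()
for p in((.65,-.11),(.5875,-.199),(.4733,-.2075),(.4455,-.093)):print(lane(p))"
```

```text
lane [-190.1  156. ] z 0.2504 yaw 1.3574 Fs 0.19 Fr -0.08 Fz -0.44 j [-0.28  0.6   1.11  0.    1.44 -0.07]
[-189.9  155.8]
[-290.2  113.6]
[-322.8    3.8]
[-216.8  -47.7]
```

Call:
send_rows([
  {"offset": [0, 0, 40], "yaw": 0},
  {"offset": [0, 0, 40], "yaw": 0},
  {"offset": [0, 0, 40], "yaw": 0},
  {"offset": [0, 0, 35], "yaw": 0},
  {"offset": [0, 0, 20], "yaw": 0},
  {"offset": [0, 0, 12], "yaw": 0},
  {"offset": [0, 0, 8], "yaw": 0},
  {"offset": [0, 0, 0], "yaw": 0},
  {"offset": [0, 0, 0], "yaw": 0},
])

```text
time: 4.7
tool_pos: [0.6508, -0.1093, 0.0581]
tool_rot: [3.139, -0.0, 1.356]
contact_force: [0.3, -0.6, 1.4]
opening: 0.0639
grip_force: 0.0
```

Call:
send_rows([
  {"offset": [0, 0, 0], "yaw": 0},
  {"offset": [0, 0, 0], "yaw": 0},
  {"offset": [0, 0, 0], "yaw": 0},
  {"offset": [0, 0, 0], "yaw": 0},
  {"offset": [0, 0, 0], "yaw": 0},
], hand=1, squeeze=15)

```text
time: 5.2
tool_pos: [0.6503, -0.1094, 0.0571]
tool_rot: [3.141, -0.0, 1.356]
contact_force: [-0.3, -0.7, 2.8]
opening: 0.0398
grip_force: 15.0
```

```bash
python3 -c "from h import *;now()"
```

```text
lane [-189.3  155.9] z 0.0571 yaw 1.3558 Fs -0.72 Fr -0.15 Fz 2.82 j [-0.28  0.77  1.34  0.    1.03 -0.07]
```

Call:
send_rows([
  {"offset": [4, -5, 0], "yaw": 0},
  {"offset": [9, -11, 0], "yaw": 0},
  {"offset": [9, -11, 0], "yaw": 0},
  {"offset": [9, -11, 0], "yaw": 0},
  {"offset": [9, -11, 0], "yaw": 0},
  {"offset": [9, -11, 0], "yaw": 0},
  {"offset": [9, -11, 0], "yaw": 0},
  {"offset": [9, -11, 0], "yaw": 0},
  {"offset": [9, -11, 0], "yaw": 0},
  {"offset": [9, -11, 0], "yaw": 0},
  {"offset": [9, -11, 0], "yaw": 0},
  {"offset": [9, -11, 0], "yaw": 0},
  {"offset": [9, -11, 0], "yaw": 0},
  {"offset": [9, -11, 0], "yaw": 0},
  {"offset": [8, -8, 0], "yaw": 0},
  {"offset": [0, 0, 0], "yaw": 0},
  {"offset": [0, 0, 0], "yaw": 0},
])

```text
time: 6.9
tool_pos: [0.5239, 0.0517, 0.0571]
tool_rot: [-3.14, -0.001, 1.356]
contact_force: [-2.9, 3.8, 10.3]
opening: 0.0394
grip_force: 15.0
```

```bash
python3 -c "
from h import *;now()
cv2.imwrite('pics/a.png',cv2.resize(read_camera('side')[150:400,170:490,::-1],None,fx=2.4,fy=2.4))"
```

```text
lane [-58.7  -1.9] z 0.0571 yaw 1.3562 Fs 3.13 Fr -3.69 Fz 10.29 j [-0.05  0.58  1.75  0.    0.81  0.17]
```

View pics/a.png

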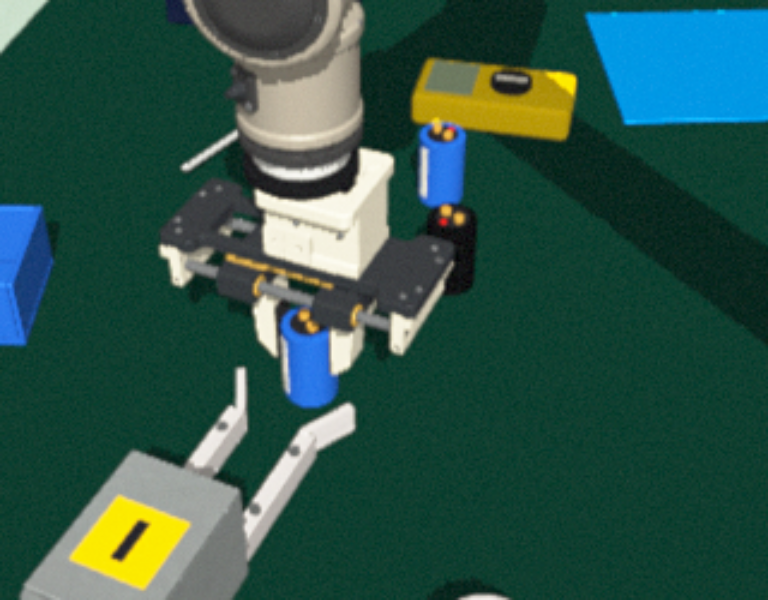

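Blue cap A is gripped upright at (308,355) in the crop, right in front of the flare. I am easing the downward pressure slightly and sliding it in.

Call:
send_rows([
  {"offset": [0, 1, -0.8], "yaw": 0},
  {"offset": [3, 1, 0], "yaw": 0},
  {"offset": [7, 0, 0], "yaw": 0},
  {"offset": [7, 0, 0], "yaw": 0},
  {"offset": [7, 0, 0], "yaw": 0},
  {"offset": [7, 0, 0], "yaw": 0},
  {"offset": [7, 0, 0], "yaw": 0},
  {"offset": [7, 0, 0], "yaw": 0},
  {"offset": [0, 0, 0], "yaw": 0},
])

```text
time: 7.85
tool_pos: [0.5369, 0.0945, 0.0574]
tool_rot: [3.141, -0.0, 1.357]
contact_force: [0.1, -0.1, -1.6]
opening: 0.0399
grip_force: 15.0
```

```bash
python3 -c "from h import *;now()"
```

```text
lane [-14.1   1.8] z 0.0574 yaw 1.3568 Fs -0.04 Fr 0.07 Fz -1.6 j [0.03 0.61 1.7  0.   0.84 0.25]
```

Call:
send_rows([
  {"offset": [0, -1, 0.5], "yaw": 0},
  {"offset": [3, -0.8, 0], "yaw": 0},
  {"offset": [5, 0, 0], "yaw": 0},
  {"offset": [5, 0, 0], "yaw": 0},
  {"offset": [5, 0, 0], "yaw": 0},
  {"offset": [0, 0, 0], "yaw": 0},
])

```text
time: 8.45
tool_pos: [0.5391, 0.1123, 0.0571]
tool_rot: [3.141, -0.001, 1.356]
contact_force: [0.8, 1.0, 1.5]
opening: 0.0395
grip_force: 15.0
```

```bash
python3 -c "from h import *;now()"
```

```text
lane [3.7 0.1] z 0.0571 yaw 1.3564 Fs 1.17 Fr 0.55 Fz 1.48 j [0.07 0.61 1.68 0.   0.85 0.28]
```

Fits with no side load; I'll go on to s≈35 and release.

Call:
send_rows([
  {"offset": [3, 0, 0], "yaw": 0},
  {"offset": [7, 0, 0], "yaw": 0},
  {"offset": [7, 0, 0], "yaw": 0},
  {"offset": [7, 0, 0], "yaw": 0},
  {"offset": [7, 0, 0], "yaw": 0},
  {"offset": [0, 0, 0], "yaw": 0},
  {"offset": [0, 0, 0], "yaw": 0},
])

```text
time: 9.15
tool_pos: [0.5456, 0.1424, 0.057]
tool_rot: [3.141, -0.001, 1.356]
contact_force: [0.6, 1.0, 0.7]
opening: 0.0398
grip_force: 15.0
```

```bash
python3 -c "from h import *;now()"
```

```text
lane [34.5  0.1] z 0.057 yaw 1.3563 Fs 1.14 Fr 0.35 Fz 0.71 j [0.12 0.63 1.64 0.   0.87 0.33]
```

Call:
send_rows([
  {"offset": [0, 0, 0], "yaw": 0},
  {"offset": [0, 0, 0], "yaw": 0},
  {"offset": [0, 0, 0], "yaw": 0},
  {"offset": [0, 0, 0], "yaw": 0},
  {"offset": [0, 0, -15], "yaw": 0},
  {"offset": [0, 0, -30], "yaw": 0},
  {"offset": [0, 0, -30], "yaw": 0},
  {"offset": [0, 0, -20], "yaw": 0},
  {"offset": [0, 0, 0], "yaw": 0},
], hand=0.3)

```text
time: 10.05
tool_pos: [0.5471, 0.1419, 0.155]
tool_rot: [3.136, -0.002, 1.356]
contact_force: [0.1, 0.5, -1.1]
opening: 0.0641
grip_force: 0.0
```

```bash
python3 -c "from h import *;now()"
```

```text
lane [34.3  1.6] z 0.155 yaw 1.3557 Fs 0.47 Fr -0.01 Fz -1.13 j [0.12 0.5  1.55 0.   1.08 0.33]
```

Call:
send_rows([
  {"offset": [-20, 7, 0], "yaw": 0},
  {"offset": [-40, 14, 0], "yaw": 0},
  {"offset": [-40, 14, 0], "yaw": 0},
  {"offset": [-40, 14, 0], "yaw": 0},
  {"offset": [-40, 14, 0], "yaw": 0},
  {"offset": [-40, 14, 0], "yaw": 0},
  {"offset": [-40, 14, 0], "yaw": 0},
  {"offset": [-40, 14, 0], "yaw": 0},
  {"offset": [-24.5, 8.5, 0], "yaw": 0},
  {"offset": [0, 0, 0], "yaw": 0},
  {"offset": [0, 0, 0], "yaw": 0},
  {"offset": [0, 0, 0], "yaw": 0},
])

```text
time: 11.25
tool_pos: [0.5867, -0.1983, 0.1512]
tool_rot: [-3.14, -0.001, 1.357]
contact_force: [-0.4, 0.4, -0.4]
opening: 0.0642
grip_force: 0.0
```

```bash
python3 -c "from h import *;now()"
```

```text
lane [-289.6  112.7] z 0.1512 yaw 1.3566 Fs 0.29 Fr -0.51 Fz -0.36 j [-0.45  0.6   1.38  0.    1.16 -0.24]
```

Call:
send_rows([
  {"offset": [0, 0, 30], "yaw": 0},
  {"offset": [0, 0, 30], "yaw": 0},
  {"offset": [0, 0, 20], "yaw": 0},
  {"offset": [0, 0, 10], "yaw": 0},
  {"offset": [0, 0, 4], "yaw": 0},
  {"offset": [0, 0, 0], "yaw": 0},
  {"offset": [0, 0, 0], "yaw": 0},
  {"offset": [0, 0, 0], "yaw": 0},
])

```text
time: 12.05
tool_pos: [0.5878, -0.1997, 0.0592]
tool_rot: [3.14, 0.0, 1.356]
contact_force: [0.1, 0.3, 0.4]
opening: 0.0642
grip_force: 0.0
```

Call:
send_rows([
  {"offset": [0, 0, 0], "yaw": 0},
  {"offset": [0, 0, 0], "yaw": 0},
  {"offset": [0, 0, 0], "yaw": 0},
  {"offset": [0, 0, 0], "yaw": 0},
  {"offset": [0, 0, 0], "yaw": 0},
], hand=1, squeeze=15)

```text
time: 12.55
tool_pos: [0.5871, -0.1995, 0.0581]
tool_rot: [3.142, -0.0, 1.356]
contact_force: [-0.5, 1.0, 1.1]
opening: 0.04
grip_force: 15.0
```

```bash
python3 -c "from h import *;now()"
```

```text
lane [-290.8  113.4] z 0.0581 yaw 1.3558 Fs 0.83 Fr -0.69 Fz 1.05 j [-0.45  0.71  1.47  0.    0.96 -0.24]
```

Call:
send_rows([
  {"offset": [6, -3, 0], "yaw": 0},
  {"offset": [12, -6, 0], "yaw": 0},
  {"offset": [12, -6, 0], "yaw": 0},
  {"offset": [12, -6, 0], "yaw": 0},
  {"offset": [12, -6, 0], "yaw": 0},
  {"offset": [12, -6, 0], "yaw": 0},
  {"offset": [12, -6, 0], "yaw": 0},
  {"offset": [12, -6, 0], "yaw": 0},
  {"offset": [12, -6, 0], "yaw": 0},
  {"offset": [12, -6, 0], "yaw": 0},
])

```text
time: 13.55
tool_pos: [0.5556, -0.0749, 0.0581]
tool_rot: [3.141, -0.0, 1.356]
contact_force: [0.2, -0.6, 0.2]
opening: 0.0396
grip_force: 15.0
```

```bash
python3 -c "from h import *;now()"
```

```text
lane [-175.7   56. ] z 0.0581 yaw 1.3558 Fs -0.53 Fr 0.31 Fz 0.17 j [-0.27  0.63  1.65  0.    0.86 -0.06]
```

Call:
send_rows([
  {"offset": [12, -6, 0], "yaw": 0},
  {"offset": [12, -6, 0], "yaw": 0},
  {"offset": [12, -6, 0], "yaw": 0},
  {"offset": [12, -6, 0], "yaw": 0},
  {"offset": [12, -6, 0], "yaw": 0},
  {"offset": [12, -6, 0], "yaw": 0},
  {"offset": [12, -6, 0], "yaw": 0},
  {"offset": [12, -6, 0], "yaw": 0},
  {"offset": [12, -6, 0], "yaw": 0},
  {"offset": [8, -2, 0], "yaw": 0},
  {"offset": [0, 0, 0], "yaw": 0},
])

```text
time: 14.65
tool_pos: [0.5253, 0.051, 0.0579]
tool_rot: [-3.14, -0.001, 1.357]
contact_force: [-1.5, 2.3, 4.7]
opening: 0.0399
grip_force: 15.0
```

```bash
python3 -c "from h import *;now()"
```

```text
lane [-59.1  -0.4] z 0.0579 yaw 1.3569 Fs 1.93 Fr -1.93 Fz 4.72 j [-0.05  0.58  1.75  0.    0.81  0.16]
```

Call:
send_rows([
  {"offset": [4, 0.4, -0.1], "yaw": 0},
  {"offset": [8, 0, 0], "yaw": 0},
  {"offset": [8, 0, 0], "yaw": 0},
  {"offset": [8, 0, 0], "yaw": 0},
  {"offset": [8, 0, 0], "yaw": 0},
  {"offset": [6, 0, 0], "yaw": 0},
  {"offset": [4, 0, 0], "yaw": 0},
  {"offset": [0, 0, 0], "yaw": 0},
])

```text
time: 15.45
tool_pos: [0.5361, 0.0951, 0.058]
tool_rot: [3.141, -0.001, 1.356]
contact_force: [0.3, 0.9, 1.4]
opening: 0.0397
grip_force: 15.0
```

```bash
python3 -c "from h import *;now()"
```

```text
lane [-13.8   0.9] z 0.058 yaw 1.3563 Fs 0.98 Fr 0.05 Fz 1.44 j [0.03 0.6  1.7  0.   0.84 0.25]
```

Call:
send_rows([
  {"offset": [2, 0, 0], "yaw": 0},
  {"offset": [2, 0, 0], "yaw": 0},
  {"offset": [2, 0, 0], "yaw": 0},
  {"offset": [3, 0, 0], "yaw": 0},
  {"offset": [3, 0, 0], "yaw": 0},
  {"offset": [3, 0, 0], "yaw": 0},
  {"offset": [3, 0, 0], "yaw": 0},
  {"offset": [3, 0, 0], "yaw": 0},
  {"offset": [3, 0, 0], "yaw": 0},
  {"offset": [3, 0, 0], "yaw": 0},
])

```text
time: 16.45
tool_pos: [0.5418, 0.1209, 0.0581]
tool_rot: [-3.142, -0.0, 1.356]
contact_force: [-1.0, -3.5, 2.6]
opening: 0.0397
grip_force: 15.0
```

```bash
python3 -c "from h import *;now()"
```

```text
lane [12.6  0.9] z 0.0581 yaw 1.3559 Fs -3.63 Fr -0.21 Fz 2.61 j [0.08 0.62 1.67 0.   0.86 0.3 ]
```

Call:
send_rows([
  {"offset": [3, 0, 0], "yaw": 0},
  {"offset": [3, 0, 0], "yaw": 0},
  {"offset": [3, 0, 0], "yaw": 0},
  {"offset": [3, 0, 0], "yaw": 0},
  {"offset": [0, 0, 0], "yaw": 0},
  {"offset": [0, 0, 0], "yaw": 0},
])

```text
time: 17.05
tool_pos: [0.5444, 0.1328, 0.058]
tool_rot: [3.142, -0.001, 1.356]
contact_force: [1.0, -0.5, 0.8]
opening: 0.0397
grip_force: 15.0
```

```bash
python3 -c "from h import *;now()"
```

```text
lane [24.8  0.9] z 0.058 yaw 1.3558 Fs -0.25 Fr 1.04 Fz 0.82 j [0.1  0.63 1.65 0.   0.86 0.32]
```

Call:
send_rows([
  {"offset": [0, 0, 0], "yaw": 0},
  {"offset": [0, 0, 0], "yaw": 0},
  {"offset": [0, 0, 0], "yaw": 0},
  {"offset": [0, 0, 0], "yaw": 0},
  {"offset": [0, 0, -15], "yaw": 0},
  {"offset": [0, 0, -30], "yaw": 0},
  {"offset": [0, 0, -30], "yaw": 0},
  {"offset": [0, 0, -20], "yaw": 0},
  {"offset": [0, 0, 0], "yaw": 0},
], hand=0.3)

```text
time: 17.95
tool_pos: [0.546, 0.1325, 0.1561]
tool_rot: [3.136, -0.002, 1.356]
contact_force: [0.3, -0.1, -1.3]
opening: 0.0642
grip_force: 0.0
```

Call:
send_rows([
  {"offset": [-20, 0, 0], "yaw": 0},
  {"offset": [-40, 0, 0], "yaw": 0},
  {"offset": [-40, 0, 0], "yaw": 0},
  {"offset": [-40, 0, 0], "yaw": 0},
  {"offset": [-40, 0, 0], "yaw": 0},
  {"offset": [-40, 0, 0], "yaw": 0},
  {"offset": [-40, 0, 0], "yaw": 0},
  {"offset": [-40, 0, 0], "yaw": 0},
  {"offset": [-35, 3, 0], "yaw": 0},
  {"offset": [-12.5, 0, 0], "yaw": 0},
  {"offset": [0, 0, 0], "yaw": 0},
  {"offset": [0, 0, 0], "yaw": 0},
  {"offset": [0, 0, 0], "yaw": 0},
])

```text
time: 19.25
tool_pos: [0.4732, -0.2063, 0.1528]
tool_rot: [-3.141, -0.001, 1.357]
contact_force: [0.0, 0.4, 0.3]
opening: 0.0643
grip_force: 0.0
```

```bash
python3 -c "
from h import *;now()
for n in('top','side'):
    im=read_camera(n)
    cv2.imwrite(f'pics/b{n}.png',im[:,:,::-1])
    for l in('cap1','black_cap'):
        for r in models.regions_of(n,l):
            if r['conf']>.3: xy,k=cyl_fit(n,r['mask']); print(n,l,round(r['conf'],2),lane(xy),round(k,2))
"
```

```text
lane [-321.6    3.5] z 0.1528 yaw 1.3573 Fs 0.41 Fr -0.08 Fz 0.29 j [-0.56  0.43  1.69  0.    1.02 -0.35]
top cap1 0.97 [25.2  1.6] 1.08
top cap1 0.59 [67.7  0.5] 1.21
top cap1 0.47 [143.    0.4] 0.16
top black_cap 0.88 [-214.7  -48.1] 1.11
side cap1 0.66 [13.2  3.7] 1.57
side cap1 0.64 [49.6  7.3] 1.66
side cap1 0.57 [-326.7    2.8] 1.08
side black_cap 0.94 [-216.3  -48.3] 1.07
```

View pics/bside.png

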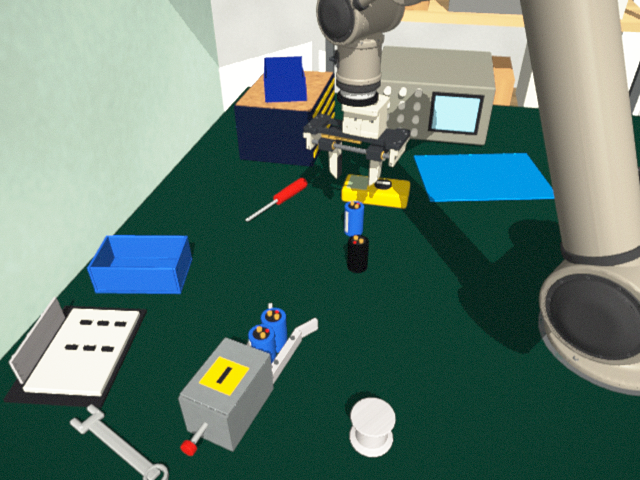

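Caps A and B stand in file in the lane at (262,340) and (274,325). C is at (354,218) and the black one is unmoved at (357,253).

Call:
send_rows([
  {"offset": [-2, 0, 30], "yaw": 0},
  {"offset": [0, 0, 30], "yaw": 0},
  {"offset": [0, 0, 20], "yaw": 0},
  {"offset": [0, 0, 10], "yaw": 0},
  {"offset": [0, 0, 4.2], "yaw": 0},
  {"offset": [0, 0, 0], "yaw": 0},
  {"offset": [0, 0, 0], "yaw": 0},
  {"offset": [0, 0, 0], "yaw": 0},
])

```text
time: 20.35
tool_pos: [0.4733, -0.2101, 0.0599]
tool_rot: [3.14, 0.001, 1.356]
contact_force: [-0.1, 0.0, 0.2]
opening: 0.0644
grip_force: 0.0
```

Call:
send_rows([
  {"offset": [0, 0, 0], "yaw": 0},
  {"offset": [0, 0, 0], "yaw": 0},
  {"offset": [0, 0, 0], "yaw": 0},
  {"offset": [0, 0, 0], "yaw": 0},
  {"offset": [0, 0, 0], "yaw": 0},
], hand=1, squeeze=20)

```text
time: 20.85
tool_pos: [0.4726, -0.2097, 0.059]
tool_rot: [-3.141, -0.0, 1.356]
contact_force: [-0.9, -0.2, 2.9]
opening: 0.0395
grip_force: 20.0
```

```bash
python3 -c "from h import *;now()"
```

```text
lane [-325.1    3.6] z 0.059 yaw 1.3558 Fs -0.39 Fr -0.83 Fz 2.94 j [-0.57  0.57  1.78  0.    0.8  -0.35]
```

Call:
send_rows([
  {"offset": [5, 4, 0], "yaw": 0},
  {"offset": [10, 9, 0], "yaw": 0},
  {"offset": [10, 9, 0], "yaw": 0},
  {"offset": [10, 9, 0], "yaw": 0},
  {"offset": [10, 5.4, 0], "yaw": 0},
  {"offset": [10, 0, 0], "yaw": 0},
  {"offset": [12, 0, 0], "yaw": 0},
  {"offset": [12, 0, 0], "yaw": 0},
  {"offset": [12, 0, 0], "yaw": 0},
  {"offset": [12, 0, 0], "yaw": 0},
  {"offset": [12, 0, 0], "yaw": 0},
])

```text
time: 21.95
tool_pos: [0.5329, -0.1043, 0.0591]
tool_rot: [3.141, 0.0, 1.356]
contact_force: [0.9, -1.0, -0.9]
opening: 0.0396
grip_force: 20.0
```

```bash
python3 -c "from h import *;now()"
```

```text
lane [-209.2   40.1] z 0.0591 yaw 1.3558 Fs -0.77 Fr 1.06 Fz -0.94 j [-0.33  0.6   1.7  -0.    0.84 -0.12]
```

Call:
send_rows([
  {"offset": [12, 0, 0], "yaw": 0},
  {"offset": [12, 0, 0], "yaw": 0},
  {"offset": [12, 0, 0], "yaw": 0},
  {"offset": [12, 0, 0], "yaw": 0},
  {"offset": [12, 0, 0], "yaw": 0},
  {"offset": [12, -6, 0], "yaw": 0},
  {"offset": [12, -8, 0], "yaw": 0},
  {"offset": [12, -8, 0], "yaw": 0},
  {"offset": [12, -8, 0], "yaw": 0},
  {"offset": [12, -6, 0], "yaw": 0},
  {"offset": [8, -3, 0], "yaw": 0},
  {"offset": [4, 0, 0], "yaw": 0},
  {"offset": [0, 0, 0], "yaw": 0},
])

```text
time: 23.25
tool_pos: [0.5217, 0.0335, 0.0589]
tool_rot: [-3.14, -0.0, 1.357]
contact_force: [-0.5, -1.3, 6.3]
opening: 0.0396
grip_force: 20.0
```

```bash
python3 -c "from h import *;now()"
```

```text
lane [-77.   -0.1] z 0.0589 yaw 1.3567 Fs -1.33 Fr -0.18 Fz 6.28 j [-0.08  0.57  1.76  0.    0.81  0.13]
```

Call:
send_rows([
  {"offset": [4, 0.3, -0.2], "yaw": 0},
  {"offset": [8, 0.2, 0], "yaw": 0},
  {"offset": [8, 0, 0], "yaw": 0},
  {"offset": [8, 0, 0], "yaw": 0},
  {"offset": [8, 0, 0], "yaw": 0},
  {"offset": [8, 0, 0], "yaw": 0},
  {"offset": [6, 0, 0], "yaw": 0},
  {"offset": [4, 0, 0], "yaw": 0},
  {"offset": [2, 0, 0], "yaw": 0},
  {"offset": [0, 0, 0], "yaw": 0},
])

```text
time: 24.25
tool_pos: [0.534, 0.0874, 0.0592]
tool_rot: [-3.14, 0.001, 1.356]
contact_force: [0.1, -2.5, 7.2]
opening: 0.0398
grip_force: 20.0
```

```bash
python3 -c "from h import *;now()"
```

```text
lane [-21.7   0.5] z 0.0592 yaw 1.3564 Fs -2.46 Fr 0.65 Fz 7.16 j [ 0.02  0.6   1.71 -0.    0.84  0.24]
```

Call:
send_rows([
  {"offset": [2, 0, 0], "yaw": 0},
  {"offset": [2, 0, 0], "yaw": 0},
  {"offset": [2, 0, 0], "yaw": 0},
  {"offset": [3, 0, 0], "yaw": 0},
  {"offset": [3, 0, 0], "yaw": 0},
  {"offset": [3, 0, 0], "yaw": 0},
  {"offset": [3, 0, 0], "yaw": 0},
  {"offset": [3, 0, 0], "yaw": 0},
  {"offset": [3, 0, 0], "yaw": 0},
  {"offset": [3, 0, 0], "yaw": 0},
  {"offset": [3, 0, 0], "yaw": 0},
])

```text
time: 25.35
tool_pos: [0.5402, 0.1159, 0.0592]
tool_rot: [-3.139, 0.002, 1.356]
contact_force: [-0.5, -7.1, 8.2]
opening: 0.0395
grip_force: 20.0
```

```bash
python3 -c "from h import *;now()"
```

```text
lane [7.5 0.5] z 0.0592 yaw 1.3561 Fs -7.09 Fr 1.05 Fz 8.17 j [ 0.07  0.61  1.67 -0.    0.86  0.29]
```

Call:
send_rows([
  {"offset": [2, 0, -0.3], "yaw": 0},
  {"offset": [3, 0, 0], "yaw": 0},
  {"offset": [3, 0, 0], "yaw": 0},
  {"offset": [3, 0, 0], "yaw": 0},
  {"offset": [3, 0, 0], "yaw": 0},
  {"offset": [2, 0, 0], "yaw": 0},
  {"offset": [2, 0, 0], "yaw": 0},
  {"offset": [2, 0, 0], "yaw": 0},
  {"offset": [1, 0, 0], "yaw": 0},
  {"offset": [1, 0, 0], "yaw": 0},
])

```text
time: 26.35
tool_pos: [0.5447, 0.1375, 0.0593]
tool_rot: [-3.139, 0.002, 1.356]
contact_force: [-1.3, -5.5, 6.7]
opening: 0.0398
grip_force: 20.0
```

```bash
python3 -c "from h import *;now()"
```

```text
lane [29.5  0.2] z 0.0593 yaw 1.3561 Fs -5.62 Fr -0.12 Fz 6.71 j [ 0.11  0.63  1.64 -0.    0.87  0.33]
```

Call:
send_rows([
  {"offset": [1, 0, 0], "yaw": 0},
  {"offset": [1, 0, 0], "yaw": 0},
  {"offset": [1, 0, 0], "yaw": 0},
  {"offset": [1, 0, 0], "yaw": 0},
  {"offset": [1, 0, 0], "yaw": 0},
])

```text
time: 26.85
tool_pos: [0.5458, 0.1423, 0.0593]
tool_rot: [-3.139, 0.002, 1.356]
contact_force: [-1.3, -6.1, 6.4]
opening: 0.0394
grip_force: 20.0
```

```bash
python3 -c "from h import *;now()"
```

```text
lane [34.4  0.2] z 0.0593 yaw 1.3561 Fs -6.22 Fr 0.03 Fz 6.39 j [ 0.12  0.63  1.64 -0.    0.88  0.33]
```

Call:
send_rows([
  {"offset": [1, 0, -0.2], "yaw": 0},
  {"offset": [1, 0, 0], "yaw": 0},
  {"offset": [1, 0, 0], "yaw": 0},
  {"offset": [1, 0, 0], "yaw": 0},
])

```text
time: 27.25
tool_pos: [0.5465, 0.1461, 0.0593]
tool_rot: [-3.139, 0.002, 1.356]
contact_force: [-1.2, -9.0, 5.9]
opening: 0.0396
grip_force: 20.0
```

Call:
send_rows([
  {"offset": [1, 0, 0], "yaw": 0},
  {"offset": [1, 0, 0], "yaw": 0},
  {"offset": [1, 0, 0], "yaw": 0},
  {"offset": [1, 0, 0], "yaw": 0},
])

```text
time: 27.65
tool_pos: [0.547, 0.1491, 0.0593]
tool_rot: [-3.138, 0.004, 1.356]
contact_force: [-2.2, -10.8, 7.0]
opening: 0.0393
grip_force: 20.0
```

Call:
send_rows([
  {"offset": [1, 0, 0], "yaw": 0},
  {"offset": [1, 0, 0], "yaw": 0},
  {"offset": [1, 0, 0], "yaw": 0},
  {"offset": [1, 0, 0], "yaw": 0},
])

```text
time: 28.05
tool_pos: [0.5479, 0.1529, 0.0593]
tool_rot: [-3.138, 0.004, 1.356]
contact_force: [-2.9, -10.1, 7.1]
opening: 0.0396
grip_force: 20.0
```

Call:
send_rows([
  {"offset": [1, 0, 0], "yaw": 0},
  {"offset": [1, 0, 0], "yaw": 0},
  {"offset": [0.5, 0, 0], "yaw": 0},
], squeeze=30)

```text
time: 28.35
tool_pos: [0.5484, 0.1554, 0.0593]
tool_rot: [-3.138, 0.004, 1.356]
contact_force: [-1.9, -11.2, 7.4]
opening: 0.0392
grip_force: 30.0
```

Call:
send_rows([
  {"offset": [0.5, 0, 0], "yaw": 0},
  {"offset": [0.5, 0, 0], "yaw": 0},
])

```text
time: 28.55
tool_pos: [0.5486, 0.1563, 0.0593]
tool_rot: [-3.138, 0.004, 1.356]
contact_force: [-2.9, -11.0, 7.8]
opening: 0.0394
grip_force: 30.0
```

Call:
send_rows([
  {"offset": [0.5, 0, 0], "yaw": 0},
  {"offset": [0.5, 0, 0], "yaw": 0},
])

```text
time: 28.75
tool_pos: [0.5488, 0.1573, 0.0593]
tool_rot: [-3.138, 0.004, 1.356]
contact_force: [-2.6, -11.2, 7.4]
opening: 0.0395
grip_force: 30.0
```

```bash
python3 -c "from h import *;now()
i=read_camera('side')[290:460,170:330,::-1];cv2.imwrite('pics/c.png',cv2.resize(i,None,fx=3,fy=3))"
```

```text
lane [49.7  0.1] z 0.0593 yaw 1.3562 Fs -11.54 Fr -0.18 Fz 7.36 j [ 0.15  0.64  1.61 -0.    0.89  0.36]
```

View pics/c.png

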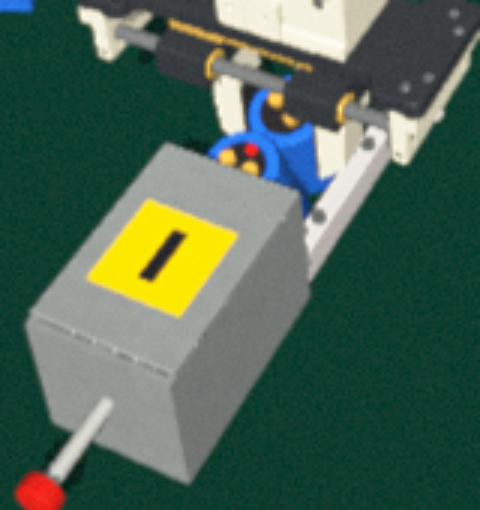

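The knob at (40,490) in the crop has moved out and the caps are upright in file. The force holds at about 11.5 N, so I'll keep feeling for the stop.

Call:
send_rows([
  {"offset": [0.4, 0, 0], "yaw": 0},
  {"offset": [0.4, 0, 0], "yaw": 0},
])

```text
time: 29.0
tool_pos: [0.549, 0.1581, 0.0593]
tool_rot: [-3.138, 0.004, 1.356]
contact_force: [-2.0, -10.4, 8.3]
opening: 0.0395
grip_force: 30.0
```

Call:
send_rows([
  {"offset": [0.4, 0, 0], "yaw": 0},
  {"offset": [0.4, 0, 0], "yaw": 0},
])

```text
time: 29.2
tool_pos: [0.549, 0.1583, 0.0593]
tool_rot: [-3.138, 0.005, 1.356]
contact_force: [-3.4, -14.5, 9.1]
opening: 0.0396
grip_force: 30.0
```

Call:
send_rows([
  {"offset": [0.4, 0, 0], "yaw": 0},
  {"offset": [0.4, 0, 0], "yaw": 0},
])

```text
time: 29.4
tool_pos: [0.5491, 0.1585, 0.0592]
tool_rot: [-3.137, 0.006, 1.356]
contact_force: [-3.7, -16.9, 10.0]
opening: 0.0398
grip_force: 30.0
```

Call:
send_rows([
  {"offset": [0.4, 0, 0], "yaw": 0},
  {"offset": [0, 0, 0], "yaw": 0},
  {"offset": [0, 0, 0], "yaw": 0},
])

```text
time: 29.7
tool_pos: [0.5491, 0.1586, 0.0592]
tool_rot: [-3.137, 0.006, 1.356]
contact_force: [-3.4, -16.6, 9.3]
opening: 0.0397
grip_force: 30.0
```

```bash
python3 -c "from h import *;now()"
```

```text
lane [51.  0.] z 0.0592 yaw 1.3564 Fs -16.94 Fr 0.23 Fz 9.35 j [ 0.15  0.64  1.61 -0.01  0.89  0.37]
```

Call:
send_rows([
  {"offset": [-0.6, 0, -0.3], "yaw": 0},
  {"offset": [-0.4, 0, 0], "yaw": 0},
  {"offset": [0, 0, 0], "yaw": 0},
])

```text
time: 30.0
tool_pos: [0.549, 0.1584, 0.0593]
tool_rot: [-3.138, 0.005, 1.356]
contact_force: [-2.2, -13.5, 5.1]
opening: 0.0394
grip_force: 30.0
```

Call:
send_rows([
  {"offset": [0, 0, 0], "yaw": 0},
  {"offset": [0, 0, 0], "yaw": 0},
  {"offset": [0, 0, 0], "yaw": 0},
  {"offset": [0, 0, 0], "yaw": 0},
  {"offset": [0, 0, 0], "yaw": 0},
], hand=0.3)

```text
time: 30.5
tool_pos: [0.5511, 0.1606, 0.0597]
tool_rot: [-3.141, -0.0, 1.356]
contact_force: [0.5, -0.2, -0.8]
opening: 0.0642
grip_force: 0.0
```

Call:
send_rows([
  {"offset": [0, 0, -8], "yaw": 0},
  {"offset": [0, 0, -15], "yaw": 0},
  {"offset": [0, 0, -30], "yaw": 0},
  {"offset": [0, 0, -30], "yaw": 0},
  {"offset": [-30, 0, -30], "yaw": 0},
  {"offset": [-40, 0, 0], "yaw": 0},
  {"offset": [-40, 0, 0], "yaw": 0},
  {"offset": [-40, 0, 0], "yaw": 0},
  {"offset": [-40, 0, 0], "yaw": 0},
  {"offset": [0, 0, 0], "yaw": 0},
  {"offset": [0, 0, 0], "yaw": 0},
])

```text
time: 31.6
tool_pos: [0.5109, -0.0259, 0.1735]
tool_rot: [3.141, -0.001, 1.354]
contact_force: [-0.6, -0.7, 0.5]
opening: 0.0645
grip_force: 0.0
```

```bash
python3 -c "
from h import *;now()
a=read_camera('side')[290:460,170:330,::-1]
b=read_camera('top')
for r in models.regions_of('top','cap1')+models.regions_of('top','black_cap'):
    if r['conf']>.3: xy,k=cyl_fit('top',r['mask']); print(round(r['conf'],2),lane(xy),round(k,2))
b=b[170:300,70:370,::-1]
cv2.imwrite('pics/d.png',np.hstack([cv2.resize(a,(320,340)),cv2.resize(b,(480,208)) if 0 else cv2.copyMakeBorder(cv2.resize(b,(480,208)),0,132,0,0,0)]))"
```

```text
lane [-137.4    2. ] z 0.1735 yaw 1.3535 Fs -0.85 Fr -0.42 Fz 0.47 j [-0.2   0.4   1.68  0.    1.07  0.02]
0.95 [74.5  0.8] 1.32
0.78 [107.2  -2.8] 2.41
0.58 [36.7  6.4] 1.9
0.92 [-219.   -48.1] 1.65
```

View pics/d.png

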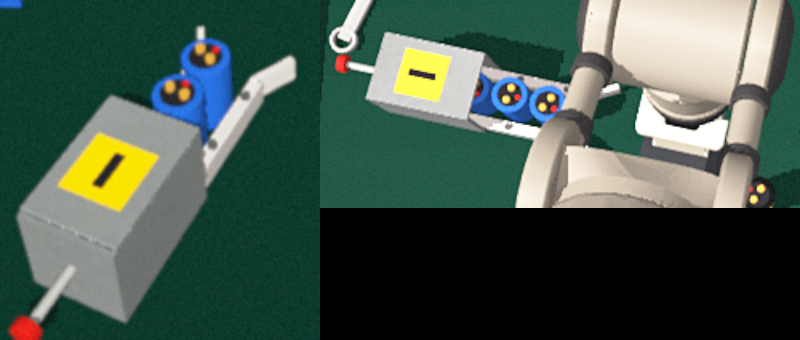

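Caps stand upright in file: in the right-hand view C is at (547,103), B at (509,95) and A is under the cover, with the knob out. I'll check the spacing by overlaying circles at the expected spots.

```bash
python3 -c "
from h import *
print(lane(back('top',(211.9,234.4),.066)),lane(back('top',(188.1,229.4),.066)))
b=read_camera('top')[200:270,140:260,::-1];b=cv2.resize(b,None,fx=6,fy=6,interpolation=cv2.INTER_CUBIC)
a=np.linspace(0,2*np.pi,60)
for s in(50.6,90.6):
    P=tf(DOCK,np.c_[s/1e3+.02*np.cos(a),.02*np.sin(a),0*a+.065]);cv2.polylines(b,[((project('top',P)-[140,200]+.5)*6).astype(np.int32)],True,(0,255,0),1)
cv2.imwrite('pics/e.png',b)"
```

```text
[28.  -0.5] [70.8 -0.8]
```

View pics/e.png

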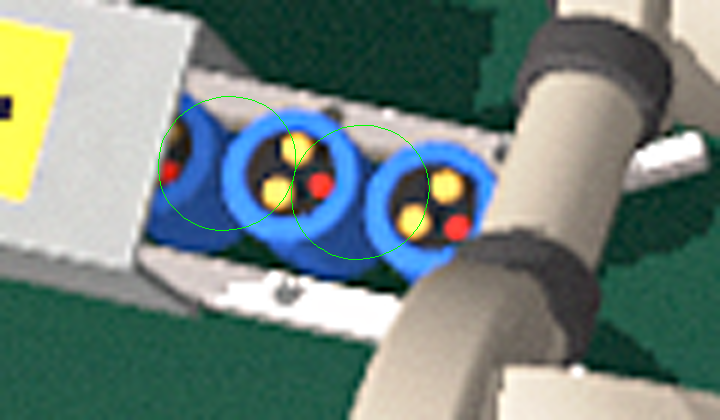

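The knob is still out, but the whole file has sprung back about 20 mm. C is now at s≈28, with gaps of about 3 mm, because I released while still loaded. I'll close the file again with shut fingers as a pusher behind C, then unload slowly.

Call:
send_rows([
  {"offset": [30, 0, 0], "yaw": 0},
  {"offset": [40, -1, 0], "yaw": 0},
  {"offset": [17, 0, 0], "yaw": 0},
  {"offset": [0, 0, 30], "yaw": 0},
  {"offset": [0, 0, 40], "yaw": 0},
  {"offset": [0, 0, 30], "yaw": 0},
  {"offset": [0, 0, 15], "yaw": 0},
  {"offset": [0, 0, 4], "yaw": 0},
  {"offset": [0, 0, 0], "yaw": 0},
  {"offset": [0, 0, 0], "yaw": 0},
  {"offset": [0, 0, 0], "yaw": 0},
], hand=1, squeeze=15)

```text
time: 32.95
tool_pos: [0.5292, 0.06, 0.0551]
tool_rot: [3.139, -0.001, 1.356]
contact_force: [0.1, 0.4, -1.3]
opening: 0.0003
grip_force: 0.0
```

```bash
python3 -c "from h import *;now();print(status.observe()['opening'])"
```

```text
lane [-49.5   1.6] z 0.0551 yaw 1.3561 Fs 0.44 Fr -0.01 Fz -1.29 j [-0.03  0.59  1.74  0.    0.81  0.18]
0.00028448331723853544
```

Call:
send_rows([
  {"offset": [6, -1, 0], "yaw": 0},
  {"offset": [8, -0.6, 0], "yaw": 0},
  {"offset": [8, 0, 0], "yaw": 0},
  {"offset": [6, 0, 0], "yaw": 0},
  {"offset": [4, 0, 0], "yaw": 0},
  {"offset": [3, 0, 0], "yaw": 0},
  {"offset": [3, 0, 0], "yaw": 0},
  {"offset": [2, 0, 0], "yaw": 0},
  {"offset": [2, 0, 0], "yaw": 0},
  {"offset": [2, 0, 0], "yaw": 0},
  {"offset": [2, 0, 0], "yaw": 0},
  {"offset": [2, 0, 0], "yaw": 0},
  {"offset": [2, 0, 0], "yaw": 0},
])

```text
time: 34.25
tool_pos: [0.5376, 0.109, 0.0539]
tool_rot: [3.142, 0.0, 1.356]
contact_force: [0.2, -1.4, 0.8]
opening: 0.0009
grip_force: 0.7
```

```bash
python3 -c "from h import *;now()"
```

```text
lane [ 0.1 -0.7] z 0.0539 yaw 1.3558 Fs -1.32 Fr 0.45 Fz 0.75 j [ 0.06  0.62  1.69 -0.    0.84  0.28]
```

Call:
send_rows([
  {"offset": [1.5, 0, 0], "yaw": 0},
  {"offset": [1.5, 0, 0], "yaw": 0},
  {"offset": [1.5, 0, 0], "yaw": 0},
  {"offset": [1.5, 0, 0], "yaw": 0},
  {"offset": [1.5, 0, 0], "yaw": 0},
])

```text
time: 34.75
tool_pos: [0.5391, 0.1163, 0.0539]
tool_rot: [-3.141, 0.0, 1.356]
contact_force: [-1.8, -3.8, 0.8]
opening: 0.0005
grip_force: 1.5
```

```bash
python3 -c "from h import *;now()"
```

```text
lane [ 7.6 -0.8] z 0.0539 yaw 1.3558 Fs -4.09 Fr -0.91 Fz 0.83 j [ 0.07  0.62  1.68 -0.    0.84  0.29]
```

Call:
send_rows([
  {"offset": [1, 0.2, 0], "yaw": 0},
  {"offset": [1, 0.2, 0], "yaw": 0},
  {"offset": [1, 0.2, 0], "yaw": 0},
  {"offset": [1, 0.1, 0], "yaw": 0},
  {"offset": [1, 0, 0], "yaw": 0},
  {"offset": [1, 0, 0], "yaw": 0},
])

```text
time: 35.35
tool_pos: [0.5411, 0.1221, 0.0539]
tool_rot: [3.142, -0.0, 1.356]
contact_force: [-1.1, -3.2, 1.7]
opening: 0.0005
grip_force: 1.5
```

Call:
send_rows([
  {"offset": [1, 0, 0], "yaw": 0},
  {"offset": [1, 0, 0], "yaw": 0},
  {"offset": [1, 0, 0], "yaw": 0},
])

```text
time: 35.65
tool_pos: [0.5417, 0.1251, 0.0539]
tool_rot: [3.142, -0.0, 1.356]
contact_force: [-1.3, -2.4, 1.5]
opening: 0.0005
grip_force: 1.5
```

Call:
send_rows([
  {"offset": [1, 0, 0], "yaw": 0},
  {"offset": [1, 0, 0], "yaw": 0},
])

```text
time: 35.85
tool_pos: [0.5421, 0.127, 0.0539]
tool_rot: [-3.142, -0.0, 1.356]
contact_force: [-0.7, -2.9, 1.2]
opening: 0.0004
grip_force: 1.5
```

```bash
python3 -c "from h import *;now()"
```

```text
lane [18.8 -0.1] z 0.0539 yaw 1.3559 Fs -2.97 Fr -0.07 Fz 1.2 j [0.09 0.63 1.66 0.   0.85 0.31]
```

Call:
send_rows([
  {"offset": [0.5, 0, 0], "yaw": 0},
  {"offset": [0.5, 0, 0], "yaw": 0},
  {"offset": [0.5, 0, 0], "yaw": 0},
])

```text
time: 36.15
tool_pos: [0.5425, 0.1284, 0.0539]
tool_rot: [-3.142, -0.0, 1.356]
contact_force: [-0.5, -3.1, 1.9]
opening: 0.0005
grip_force: 1.5
```

Call:
send_rows([
  {"offset": [0.5, 0, 0], "yaw": 0},
  {"offset": [0.5, 0, 0], "yaw": 0},
])

```text
time: 36.35
tool_pos: [0.5427, 0.1294, 0.0539]
tool_rot: [-3.142, -0.0, 1.356]
contact_force: [-0.9, -3.1, 1.8]
opening: -0.0
grip_force: 1.5
```

Call:
send_rows([
  {"offset": [0.5, 0, 0], "yaw": 0},
  {"offset": [0.5, 0, 0], "yaw": 0},
])

```text
time: 36.55
tool_pos: [0.5429, 0.1304, 0.0539]
tool_rot: [3.142, -0.0, 1.356]
contact_force: [-2.1, -2.9, 1.5]
opening: 0.0003
grip_force: 1.5
```

Call:
send_rows([
  {"offset": [0.5, 0, 0], "yaw": 0},
  {"offset": [0.5, 0, 0], "yaw": 0},
])

```text
time: 36.75
tool_pos: [0.5431, 0.1314, 0.0539]
tool_rot: [-3.142, -0.0, 1.356]
contact_force: [-0.4, -3.5, 0.9]
opening: 0.0009
grip_force: 1.5
```

Call:
send_rows([
  {"offset": [0.5, 0, 0], "yaw": 0},
  {"offset": [0.5, 0, 0], "yaw": 0},
])

```text
time: 36.95
tool_pos: [0.5433, 0.1323, 0.0539]
tool_rot: [3.142, -0.0, 1.356]
contact_force: [-1.2, -2.2, 1.0]
opening: 0.0005
grip_force: 1.5
```

Call:
send_rows([
  {"offset": [0.5, 0, 0], "yaw": 0},
  {"offset": [0.5, 0, 0], "yaw": 0},
])

```text
time: 37.15
tool_pos: [0.5435, 0.1334, 0.0539]
tool_rot: [3.142, -0.0, 1.356]
contact_force: [-0.7, -2.8, 0.6]
opening: 0.0005
grip_force: 1.5
```

Call:
send_rows([
  {"offset": [0.5, 0, 0], "yaw": 0},
  {"offset": [0.5, 0, 0], "yaw": 0},
])

```text
time: 37.35
tool_pos: [0.5437, 0.1343, 0.0539]
tool_rot: [3.142, -0.0, 1.356]
contact_force: [-0.4, -4.3, 1.8]
opening: 0.0005
grip_force: 2.0
```

```bash
python3 -c "from h import *;now()
b=read_camera('top')[170:270,70:260,::-1];b=cv2.resize(b,None,fx=4,fy=4,interpolation=cv2.INTER_CUBIC)
cv2.imwrite('pics/f.png',b)"
```

```text
lane [26.2 -0. ] z 0.0539 yaw 1.3558 Fs -4.28 Fr 0.5 Fz 1.77 j [0.11 0.63 1.66 0.   0.85 0.32]
```

View pics/f.png

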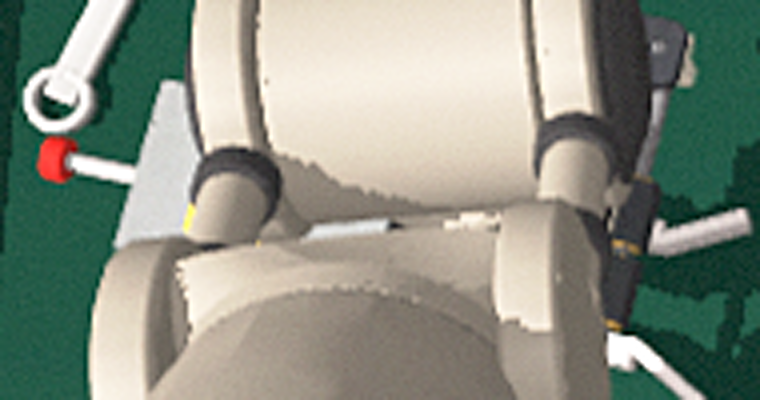

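The arm hides the lane in this view; only the knob shows, at (57,160). I'll go on by feel.

Call:
send_rows([
  {"offset": [0.4, 0, 0], "yaw": 0},
  {"offset": [0.4, 0, 0], "yaw": 0},
])

```text
time: 37.6
tool_pos: [0.5438, 0.1345, 0.0539]
tool_rot: [-3.141, 0.001, 1.356]
contact_force: [-1.1, -7.6, 3.6]
opening: 0.0001
grip_force: 3.9
```

Call:
send_rows([
  {"offset": [0.4, 0, 0], "yaw": 0},
  {"offset": [0.4, 0, 0], "yaw": 0},
])

```text
time: 37.8
tool_pos: [0.5438, 0.1346, 0.054]
tool_rot: [-3.141, 0.002, 1.356]
contact_force: [-2.4, -10.6, 2.9]
opening: 0.0007
grip_force: 5.6
```

Call:
send_rows([
  {"offset": [0.4, 0, 0], "yaw": 0},
  {"offset": [0.4, 0, 0], "yaw": 0},
])

```text
time: 38.0
tool_pos: [0.5438, 0.1347, 0.054]
tool_rot: [-3.141, 0.003, 1.356]
contact_force: [-3.1, -14.3, 3.9]
opening: 0.0007
grip_force: 7.2
```

```bash
python3 -c "from h import *;now()
for n in ['side']:
    read_camera(n)
    for r in models.regions_of(n,'cap1'): print(round(r['conf'],2),r['extent'].__repr__(),cyl_fit(n,r['mask'])[1])
    for s in (50.6,90.6): p=project(n,tf(DOCK,[[s/1e3,0,.065]]));print(p)"
```

```text
lane [26.6 -0.1] z 0.054 yaw 1.3562 Fs -14.62 Fr -0.0 Fz 3.86 j [ 0.11  0.63  1.65 -0.    0.86  0.32]
0.83 [251.6, 317.7, 278.2, 361.4] 1.5923836389280677
0.68 [240.6, 336.2, 261.0, 350.5] 6.068421052631579
[[265.44790764 327.11280017]]
[[252.19341792 345.04109729]]
```

Hard stop felt (position frozen, force 3→14.6 N). Now unload slowly.

Call:
send_rows([
  {"offset": [-0.2, 0, 0], "yaw": 0},
  {"offset": [-0.2, 0, 0], "yaw": 0},
  {"offset": [-0.2, 0, 0], "yaw": 0},
  {"offset": [-0.2, 0, 0], "yaw": 0},
  {"offset": [-0.2, 0, 0], "yaw": 0},
  {"offset": [-0.2, 0, 0], "yaw": 0},
  {"offset": [-0.2, 0, 0], "yaw": 0},
  {"offset": [-0.2, 0, 0], "yaw": 0},
])

```text
time: 38.9
tool_pos: [0.5437, 0.1345, 0.0539]
tool_rot: [-3.141, 0.001, 1.356]
contact_force: [-1.4, -5.4, 2.7]
opening: 0.0008
grip_force: 2.8
```

Call:
send_rows([
  {"offset": [-0.1, 0, 0], "yaw": 0},
  {"offset": [-0.1, 0, 0], "yaw": 0},
  {"offset": [-0.1, 0, 0], "yaw": 0},
  {"offset": [-0.1, 0, 0], "yaw": 0},
  {"offset": [-0.1, 0, 0], "yaw": 0},
  {"offset": [-0.1, 0, 0], "yaw": 0},
  {"offset": [-0.1, 0, 0], "yaw": 0},
  {"offset": [-0.1, 0, 0], "yaw": 0},
])

```text
time: 39.7
tool_pos: [0.5437, 0.1344, 0.0539]
tool_rot: [-3.142, -0.0, 1.356]
contact_force: [-0.6, -3.3, 1.2]
opening: 0.0005
grip_force: 1.8
```

```bash
python3 -c "from h import *;now()"
```

```text
lane [26.3 -0.1] z 0.0539 yaw 1.3558 Fs -3.37 Fr 0.11 Fz 1.23 j [0.11 0.63 1.66 0.   0.85 0.32]
```

Call:
send_rows([
  {"offset": [-0.1, 0, 0], "yaw": 0},
  {"offset": [-0.1, 0, 0], "yaw": 0},
  {"offset": [-0.1, 0, 0], "yaw": 0},
  {"offset": [-0.1, 0, 0], "yaw": 0},
  {"offset": [-0.1, 0, 0], "yaw": 0},
  {"offset": [-0.1, 0, 0], "yaw": 0},
  {"offset": [-0.1, 0, 0], "yaw": 0},
  {"offset": [-0.1, 0, 0], "yaw": 0},
  {"offset": [-0.1, 0, 0], "yaw": 0},
  {"offset": [-0.1, 0, 0], "yaw": 0},
])

```text
time: 40.7
tool_pos: [0.5435, 0.1333, 0.0539]
tool_rot: [3.142, -0.0, 1.356]
contact_force: [0.5, 0.8, -0.1]
opening: 0.0008
grip_force: 0.0
```

```bash
python3 -c "from h import *;now()"
```

```text
lane [25.2 -0. ] z 0.0539 yaw 1.3558 Fs 0.89 Fr 0.28 Fz -0.06 j [0.1  0.63 1.66 0.   0.85 0.32]
```

Call:
send_rows([
  {"offset": [-0.2, 0, 0], "yaw": 0},
  {"offset": [-0.3, 0, 0], "yaw": 0},
  {"offset": [-0.5, 0, 0], "yaw": 0},
  {"offset": [-1, 0, 0], "yaw": 0},
  {"offset": [-2, 0, 0], "yaw": 0},
  {"offset": [-5, 0, 0], "yaw": 0},
  {"offset": [-15, 0, 0], "yaw": 0},
  {"offset": [-15, 0, -30], "yaw": 0},
  {"offset": [-20, 0, -40], "yaw": 0},
  {"offset": [-40, 0, -40], "yaw": 0},
  {"offset": [-40, 0, 0], "yaw": 0},
  {"offset": [-40, 0, 0], "yaw": 0},
  {"offset": [-40, 0, 0], "yaw": 0},
  {"offset": [-40, 0, 0], "yaw": 0},
  {"offset": [0, 0, 0], "yaw": 0},
])

```text
time: 42.2
tool_pos: [0.4879, -0.12, 0.1593]
tool_rot: [3.141, 0.001, 1.35]
contact_force: [0.3, 0.8, 0.9]
opening: 0.0004
grip_force: 0.0
```

```bash
python3 -c "
from h import *;now()
b=read_camera('top')[195:275,80:260,::-1];b=cv2.resize(b,None,fx=4.4,fy=4.4,interpolation=cv2.INTER_CUBIC)
a=np.linspace(0,2*np.pi,60)
for s in(51,91):
    P=tf(DOCK,np.c_[s/1e3+.02*np.cos(a),.02*np.sin(a),0*a+.065]);cv2.polylines(b,[((project('top',P)-[80,195]+.5)*4.4).astype(np.int32)],True,(0,255,0),1)
cv2.imwrite('pics/g.png',b)"
```

```text
lane [-234.1   -0.5] z 0.1593 yaw 1.3505 Fs 0.8 Fr 0.1 Fz 0.91 j [-0.39  0.4   1.72 -0.    1.02 -0.17]
```

View pics/g.png

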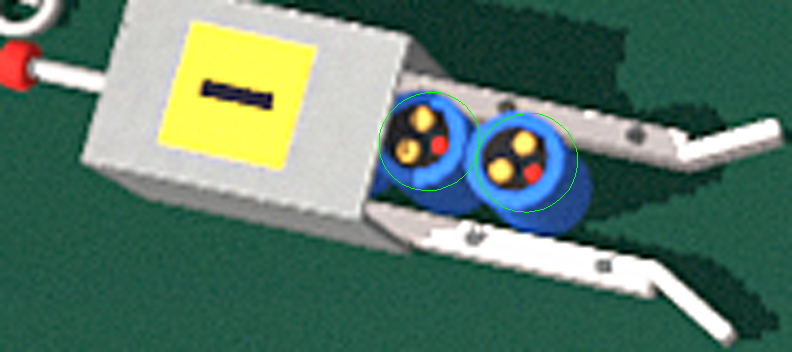

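The two visible caps stand at (520,162) and (425,142), about 40 mm apart and touching, at the expected stop position. The third is under the cover and the knob is out.

```bash
python3 -c "from cell import ticket;print(ticket.hand_in())"
```

```text
the job is handed in; nothing more can be done
None
```

Job handed in at about 42 s: the three blue capacitors stand touching in the lane with the contact pressed to its stop at about 15–17 N. The first release let the file spring back about 20 mm, so I closed it up and pressed it again. Cap 1 may also have lifted by a fraction of a millimetre for a moment while sliding. Nothing else was touched.

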